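# Set the model railway buildings on their plots

### The job

Put each plaster building of the model railway on the card plot whose outline matches its shape, upright, centred and square with the outline: the open shed on the long plot, the signal box on the square one, the water tower on the round one. Set the heavy shed walls on their plot and let go of them before the light roof goes on top, centred and lined up with the walls; otherwise the order is free. Never tip a piece over, and leave the glue bottle and paint jar where they stand.

Things in the scene. Friction and masses are not known exactly. Their poses are not given: they have to be found in the camera images.
- shed_walls: Model engine shed without roof: four off-white plaster walls, open top, 84 mm long (x), 48 mm wide (y), 40 mm high, walls 7 mm thick, 0.11 to 0.18 kg, loose; dark windows along both long sides. Grip it across the 48 mm. Starts upright on the blue foam board, whose top is 10 mm above the work surface. Origin: centre of its underside; z up. 
- shed_roof: Grey card roof of the shed, about 35 g, loose: gable 96 mm long (x), 60 mm wide (y), flat below, 5 mm thick at the eaves, 14 at the ridge; ventilator block on mid-ridge 50 mm long (x), 18 mm wide (y), up to 46 mm above the underside: grip it across the 18 mm. Starts flat on the board; on the shed it rests on the wall tops, overhanging 6 mm, not keyed. Origin: centre of its underside; z up. 
- water_tower: Model water tower, off-white plaster, round, 70 mm tall, about 0.15 kg, loose: foot 50 mm across, shaft 40 mm across, tank on top 52 mm across between 41 and 69 mm above the foot (grip it there). Origin: centre of its underside; z up. It starts upright on the foam board.
- signal_box: Model signal box, off-white plaster, square tower 46 x 46 mm with vertical sides up to 50 mm and a stepped pyramid roof up to 66 mm, about 0.16 kg, loose; windows alike on all four sides; faces lie along its x and y. Origin: centre of its underside; z up. It starts upright on the foam board.
- long_plot: Plot of the engine shed: rectangular brown card 108 mm (its x) by 72 mm (its y), 4 mm thick, glued to the foam board, with the shed's outline 84 x 48 mm drawn on it in dark ink. Origin: centre of its underside; z up. Its top is 4 mm above the origin.
- square_plot: Plot of the signal box: square brown card 70 x 70 mm, 4 mm thick, glued down, with a 46 mm square outline; edges along its x and y. Origin: centre of its underside; z up. Its top is 4 mm above the origin.
- round_plot: Plot of the water tower: round brown card 74 mm across, 4 mm thick, glued down, with a circle of about 50 mm drawn on it. Origin: centre of its underside; z up. Its top is 4 mm above the origin.
- glue_bottle: Bystander, to be left alone: white bottle with a red cap, 38 mm across, 110 mm tall, standing at the right end of the foam board. Origin: centre of its underside; z up. 
- paint_jar: Bystander, to be left alone: small glass paint jar with a black lid, 44 mm across, 50 mm tall, at the left end of the foam board. Origin: centre of its underside; z up. 
Mind the look-alikes: they are no part of the job. Leave any brown or pink look-alike of the shed_walls alone.

How it is judged (in metres and radians):
On the way, in this order (a step that is already met when the one before it is completed fails the run):
1. the shed walls stand on the long plot, released (horizontal distance between shed_walls and long_plot below 0.012 m and z of shed_walls in the frame of long_plot between 0.001 and 0.007 m and angle between shed_walls's own z axis and vertical below 0.08 rad and angle between the x axis of shed_walls and the x axis of long_plot, either way round below 0.17 rad and contact force between the fingers and shed_walls below 0.3 N and linear speed of shed_walls below 0.02 m/s and angular speed of shed_walls below 0.2 rad/s), for 0.2 s.
2. the roof rests on the shed walls on their plot, released (horizontal distance between shed_walls and long_plot below 0.012 m and z of shed_walls in the frame of long_plot between 0.001 and 0.007 m and angle between each of shed_walls, shed_roof's own z axis and vertical below 0.08 rad and angle between the x axis of shed_walls and the x axis of long_plot, either way round below 0.17 rad and horizontal distance between shed_roof and shed_walls below 0.008 m and z of shed_roof in the frame of shed_walls between 0.037 and 0.043 m and angle between the x axis of shed_roof and the x axis of shed_walls, either way round below 0.14 rad and contact force between the fingers and shed_roof below 0.3 N and linear speed of shed_roof below 0.02 m/s and angular speed of shed_roof below 0.2 rad/s), for 0.2 s.
At the end, for the whole second after the job is handed in: Walls, signal box and water tower upright on top of their own plots within 12 mm of centre, walls and signal box within 0.17 rad of square (any matching side). Roof flat on the walls within 8 mm and 0.14 rad, either way round. All at rest (horizontal distance between shed_walls and long_plot below 0.012 m and z of shed_walls in the frame of long_plot between 0.001 and 0.007 m and angle between each of shed_walls, shed_roof, water_tower, signal_box's own z axis and vertical below 0.08 rad and angle between the x axis of shed_walls and the x axis of long_plot, either way round below 0.17 rad and horizontal distance between shed_roof and shed_walls below 0.008 m and z of shed_roof in the frame of shed_walls between 0.037 and 0.043 m and angle between the x axis of shed_roof and the x axis of shed_walls, either way round below 0.14 rad and horizontal distance between water_tower and round_plot below 0.012 m and z of water_tower in the frame of round_plot between 0.001 and 0.007 m and horizontal distance between signal_box and square_plot below 0.012 m and z of signal_box in the frame of square_plot between 0.001 and 0.007 m and (angle between the x axis of signal_box and the x axis of square_plot, either way round below 0.17 rad or angle between the x axis of signal_box and the y axis of square_plot, either way round below 0.17 rad) and linear speed of each of shed_walls, shed_roof, water_tower, signal_box below 0.02 m/s and angular speed of each of shed_walls, shed_roof, water_tower, signal_box below 0.2 rad/s); the robot touches nothing.
It fails at once if a building or the roof is tipped by more than 0.6 rad (angle between any of shed_walls, shed_roof, water_tower, signal_box's own z axis and vertical above 0.6 rad).
It fails at once if the glue bottle or paint jar is moved by more than 25 mm (distance of any of glue_bottle, paint_jar from where it was at the start of the episode above 0.025 m).
It also fails if it takes over 115 s, if anything falls off the work surface, if the arm or the gripper's body presses on something with over 40 N, if the wrist force passes 120 N, or if a joint passes its speed limit or range.

### The arm

A 7-joint arm with a two-finger parallel gripper is mounted at the origin on the work surface. World frame = base frame: x ahead of the robot, y to its left, z up, the work surface at z = 0. Lengths are in mm, angles in rad, forces in N, time in s.
With the tool pointing down it reaches from about 400 to 850 mm from the base axis. Payload 4.4 kg.
Tool frame: the origin (TCP) lies on the mounting face of the last link; the fingertips stand 199 mm ahead of it and the grasp point (between the pads) lies 180 mm ahead of it; z points along the fingers, y is the direction in which the jaws open and shut (so a half turn about z gives the same grasp; the last joint's range is limited). The gripper opens to 94 mm and grips with 3 to 60 N. Pads are 16 mm wide; open, the fingers measure 119 mm over their backs; the gripper's body (75 mm by 177 mm) begins 78 mm behind the grasp point.
Start: joints at [1.183, 0.628, 0.038, 1.517, -0.027, 0.996, -0.02], TCP at [205.6, -616.639, 404.678] pointing down, gripper open.
Joint ranges: [-3.06, 3.06], [-0.37, 2.12], [-1.25, 1.32], [0.18, 2.47], [-1.1, 4.24], [0.23, 1.98], [-2.94, 2.94]. Speed limits (rad/s): [2.57, 2.57, 3.14, 3.14, 3.14, 3.14, 3.14].

### API

Orientations are given as a 3x3 rotation matrix whose columns are the frame's x, y, z axes.
In Python, from workcell import bot, vision, finish_job gives the robot as it stands.
- The arm moves only by the tool play_rows, never from a script. Its argument "targets" is a list of rows, each a list of 7 numbers: the shift along the tool's x, y, z in m, then the turn, a rotation vector about the tool's x, y, z in degrees, then the closure in counts, from 0 (fully open) to 255 (shut). In form: [[x, y, z, rx, ry, rz, fingers], ...]. A call has 1 to 20 rows; each row is the pose to reach, as a shift and turn from the pose commanded when the call began, along the tool's axes at that moment; what a row does not reach only later rows make up. A row lasts 1/10 s, in which the tool goes at most 50 mm and 8.59 degrees, less where a joint would pass 70% of its speed; a pose out of reach is approached as far as the arm can. A call with a gripper value outside its range is refused whole. The fingers move at their own pace and stop on an object; "grip_force" is the grip in N (left out, the last holds). Time passes only in rows, so rows that repeat a pose let the fingers close. It gives the time, the measured TCP pose, the force and the opening at its end, in the units of the state.
- bot.read_state(): the state, without advancing time (a new reading comes with each control period).
- vision.camera(name): name is "side" or "top" or "wrist"; returns (picture, depth): 480x640x3 uint8, red, green, blue; 480x640 float32, mm along the optical axis (not along the pixel's ray), 0 where there is no reading.
- vision.get_calibration(name): a dict with "K" (3x3 intrinsics, pixels), "dist_coeffs" ([k1, k2, p1, p2, k3] as OpenCV has them; the pictures are not rectified), "origin" and "orientation" of the camera in the world. Camera axes: x right, y down, z forward; pixel columns grow to the right and rows downward; lengths in mm; the calibration is good to about 2 mm. A picture is of the moment at which its call begins: read the wrist's pose just before it. get_calibration takes no time and is no camera call; for the wrist camera it gives the pose at the moment of the call.
- finish_job(): hands the job in, once; it reports no verdict.
Trained networks look in the newest picture that a camera, given by its name, has taken for a name from the list of things; names that differ only in an ending like _2 or _b are one class to them, and where a whole thing is asked for, a point or a joint stands for the part that bears it (a point fixed in the world has none). Each returns a list of dicts, best first, with "confidence" (0 to 1); they miss things now and then, are a little off and sometimes report something else, mostly with a low value. They report only what shows in the picture. A call takes as long as a camera call. They do not tell look-alikes from the thing itself.
- vision.regions_of(camera, query): "mask" (480x640 bool, what is visible of it) and "point" ([column, row] in pixels, amid what is visible of it).
- vision.pinpoint(camera, query): "point" ([column, row] in pixels: a listed point, or the origin of a listed thing).
The state is a dict: "t": time; "q": joint angles; "joint_velocities": joint speeds; "effort": joint torques, N m; "position": TCP position; "orientation": TCP orientation; "wrist_force": force on the tool from outside, world axes, zero at the start; "wrist_torque": the same for the moment, N m; "opening": finger opening in mm.
Only numpy, scipy, OpenCV 4.12 (cv2) and the standard library are available. Lean on these libraries where they do the work, as an engineer would, in place of code of your own. Each camera call takes 0.05 s, during which the arm holds its last target. There are 200 camera calls.

## Working session

There is one attempt and no reset: what is moved stays moved. The work goes in short steps, Python scripts to look and compute and a tool call to move; the robot and the scene stay as the last step left them, time stands still between calls to the robot, and variables do not carry over. Pictures are saved under pics/ and viewed, about 12 in all and at most 16, crops included, and the job is handed in when it is done.

Besides the shell and the picture viewer there is one more tool, called after "Call:" by a JSON object that holds its "op" and its "data". play_rows: Moves the arm, as the interface text tells. Its arguments: {"type":"object","properties":{"targets":{"type":"array"},"grip_force":{"type":"number"}},"required":["targets"]}

```bash
ls; mkdir -p pics
python3 - <<'E'
from workcell import bot, vision
import cv2
s=bot.read_state(); print(s['t'],s['position'],s['orientation'],s['opening'])
for n in ['top','side']:
    p,d=vision.camera(n); cv2.imwrite(f'pics/{n}0.png',p[:,:,::-1])
    c=vision.get_calibration(n); print(n,c)
E
```

```text
pics
0.0 [ 205.51625502 -616.37425743  403.80794973] [[ 9.48671736e-01  3.16261897e-01 -5.91723884e-04]
 [ 3.16262449e-01 -9.48670264e-01  1.67118958e-03]
 [-3.28172668e-05 -1.77255037e-03 -9.99998428e-01]] 93.5420649210721
top {'K': array([[558.17458227,   0.        , 312.66062318],
       [  0.        , 558.17458227, 238.76966934],
       [  0.        ,   0.        ,   1.        ]]), 'dist_coeffs': array([-0.08627483,  0.        ,  0.        ,  0.        ,  0.        ]), 'origin': array([ 143.35049143,  -97.58296528, 1593.93913622]), 'orientation': array([[-0.01478816, -0.98276434,  0.18427034],
       [-0.99987282,  0.013434  , -0.00859511],
       [ 0.00597148, -0.18437401, -0.98283802]])}
side {'K': array([[545.28454848,   0.        , 326.96716901],
       [  0.        , 545.28454848, 237.14720077],
       [  0.        ,   0.        ,   1.        ]]), 'dist_coeffs': array([-0.09644856,  0.        ,  0.        ,  0.        ,  0.        ]), 'origin': array([-189.92853331,  874.91059551, 1000.2115832 ]), 'orientation': array([[-0.84735822, -0.33674009,  0.41059733],
       [-0.53100448,  0.54355167, -0.65006602],
       [-0.00427758, -0.7688678 , -0.63939346]])}
```

View pics/top0.png

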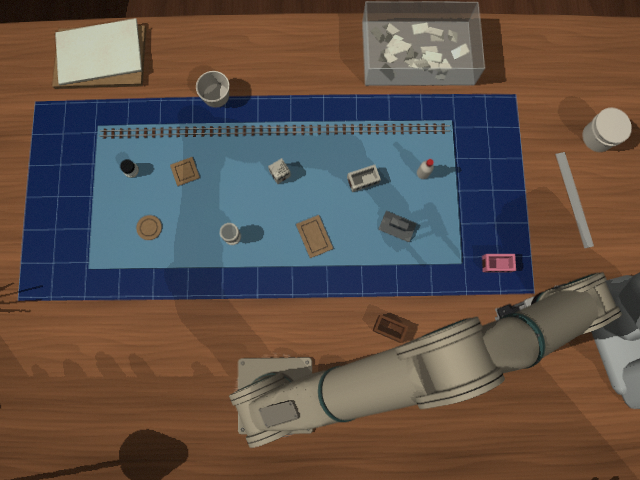

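View pics/side0.png

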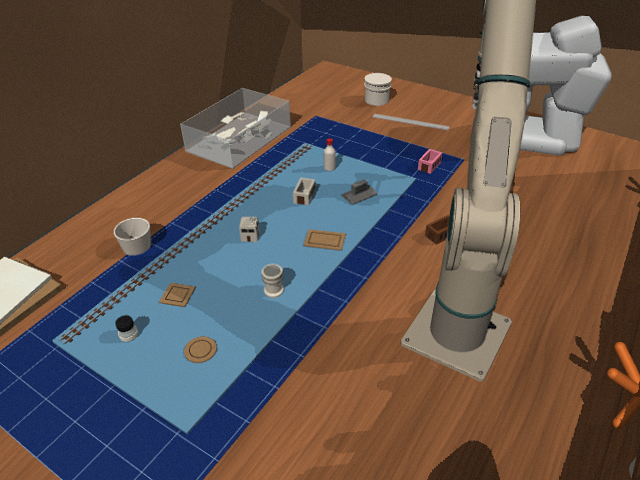

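The top picture shows white walls at (364,178), roof (399,226), signal box (279,171) and tower (230,233). The plots are long (315,236), square (185,171) and round (149,228); the bottle is at (426,169) and the jar at (129,168). There are three shed candidates: white at (364,178), brown at (393,325) and pink at (499,262). Only the white one is off-white plaster standing on the foam board, so it is the one meant.

```bash
cat > h.py <<'E'
from workcell import bot, vision
import numpy as np, cv2
BAND={'shed_walls':(38,60),'shed_roof':(8,70),'water_tower':(66,90),'signal_box':(45,66),
 'long_plot':(8,20),'square_plot':(8,20),'round_plot':(8,20),'glue_bottle':(50,130),'paint_jar':(50,70)}
def cloud(cam):
    c=vision.get_calibration(cam); p,d=vision.camera(cam)
    v,u=np.mgrid[0:480,0:640]; uv=np.stack([u,v],-1).reshape(-1,1,2).astype(np.float64)
    n=cv2.undistortPoints(uv,c['K'],c['dist_coeffs']).reshape(480,640,2)
    P=np.dstack([n*d[...,None],d])@c['orientation'].T+c['origin']
    P[d<=0]=np.nan
    return p,P
def proj(cam,P):
    c=vision.get_calibration(cam); R=c['orientation'].T
    return cv2.projectPoints(np.float64(P).reshape(-1,1,3),cv2.Rodrigues(R)[0],-R@c['origin'],c['K'],c['dist_coeffs'])[0].reshape(-1,2)
def rect(X):
    (cx,cy),(w,h),a=cv2.minAreaRect(np.float32(X))
    if w<h: w,h,a=h,w,a-90
    return [round(float(q),1) for q in (cx,cy,w,h,(a+90)%180-90)]  # angle of long side in world, deg
def find(cam,name,P,band=None,top=2):
    out=[]
    for r in vision.regions_of(cam,name)[:top]:
        X=P[r['mask']]; X=X[np.isfinite(X).all(1)]
        lo,hi=band or BAND[name]; Y=X[(X[:,2]>lo)&(X[:,2]<hi)]
        out.append((round(r['confidence'],2),[int(q) for q in r['point']],len(Y),rect(Y[:,:2]) if len(Y)>8 else None,np.round(np.nanpercentile(X[:,2],[5,50,95]),1)))
    return out
E
python3 - <<'E'
from h import *
p,P=cloud('top')
for n in BAND: 
    for o in find('top',n,P): print(n,*o)
cv2.imwrite('pics/crop1.png',cv2.resize(p[120:350,80:530,::-1],None,fx=1.75,fy=1.75,interpolation=cv2.INTER_CUBIC))
E
```

```text
shed_walls 0.97 [497, 262] 174 [359.8, -644.0, 86.3, 47.7, 89.9] [ 1.7 24.5 45. ]
shed_walls 0.93 [363, 174] 269 [614.5, -260.7, 86.2, 50.6, -71.9] [10.8 31.9 55. ]
shed_roof 0.59 [395, 224] 724 [475.2, -357.2, 101.2, 65.3, 65.1] [11.8 22.8 59.5]
water_tower 0.69 [231, 233] 281 [450.6, 120.3, 50.6, 49.9, -2.3] [19.9 80.5 86.9]
signal_box 0.85 [278, 173] 128 [637.5, -16.7, 49.7, 47.9, 30.1] [12.2 64.1 76.3]
long_plot 0.73 [314, 234] 844 [450.6, -114.9, 111.4, 74.4, 22.5] [ 9.3 15.2 20.9]
square_plot 0.67 [184, 173] 520 [649.5, 266.1, 76.6, 75.0, 20.2] [ 8.6 14.6 20.9]
round_plot 0.8 [149, 230] 426 [480.7, 364.8, 71.5, 70.3, 8.7] [ 9.4 15.2 21.5]
glue_bottle 0.71 [424, 169] 170 [628.2, -437.1, 35.6, 31.6, 56.2] [ 31.1  81.4 122.6]
glue_bottle 0.18 [280, 171] 269 [637.1, -16.1, 49.7, 46.5, 30.1] [19.4 64.6 76.3]
paint_jar 0.81 [126, 169] 155 [652.6, 423.7, 39.5, 37.9, 66.9] [22.7 57.8 66.6]
paint_jar 0.57 [364, 178] 116 [613.1, -259.5, 84.2, 46.0, -70.2] [11.6 32.  54.9]
```

View pics/crop1.png

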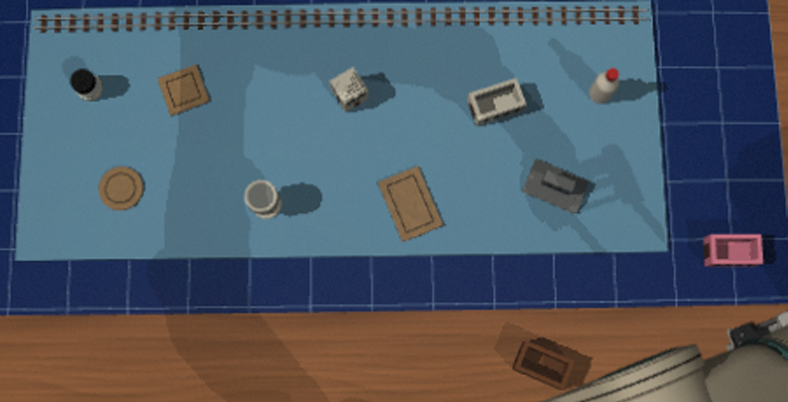

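```bash
cat >> h.py <<'E'
from scipy.spatial.transform import Rotation as Ro
def plan(x,y,zg,jaw):
    "grasp point target (mm) and jaw direction (deg, mod 180, turned the short way about q7=0) -> tool shift/turn"
    s=bot.read_state(); R=s['orientation']; az=np.degrees(np.arctan2(y,x)); j=az+(jaw-az+90)%180-90
    j=np.radians(j); Y=np.array([np.cos(j),np.sin(j),0]); Z=np.array([0,0,-1.]); T=np.c_[np.cross(Y,Z),Y,Z]
    d=R.T@(np.array([x,y,zg+180])-s['position'])/1000; w=Ro.from_matrix(R.T@T).as_rotvec(degrees=True)
    print('t',round(s['t'],1),'shift',np.round(d,4),'turn',np.round(w,2),'jaw',round(np.degrees(j),1),'open',round(s['opening'],1))
E
python3 - <<'E'
from h import *
plan(614,-260,220,18.1)
c=vision.get_calibration('wrist'); s=bot.read_state()
print(s['orientation'].T@(c['origin']-s['position']), s['orientation'].T@c['orientation'], c['K'][0,0])
E
```

```text
t 0.6 shift [ 0.5002 -0.2092  0.0047] turn [ 1.000e-02  0.000e+00 -8.966e+01] jaw 18.1 open 94.1
[78.62111827 -0.48930421 19.7423409 ] [[ 2.31937290e-04 -9.62463288e-01 -2.71411801e-01]
 [ 9.99999602e-01 -1.04642048e-05  8.91665763e-04]
 [-8.61035670e-04 -2.71411900e-01  9.62462903e-01]] 344.00325589859125
```

Call:
{"op": "play_rows", "data": {"targets": [[0.05,-0.021,0,0,0,-8,0],[0.1,-0.042,0,0,0,-16,0],[0.145,-0.06,0,0,0,-24,0],[0.19,-0.08,0,0,0,-32,0],[0.235,-0.1,0,0,0,-40,0],[0.28,-0.12,0,0,0,-48,0],[0.325,-0.138,0,0,0,-56,0],[0.37,-0.155,0,0,0,-64,0],[0.41,-0.172,0,0,0,-72,0],[0.45,-0.188,0.003,0,0,-80,0],[0.48,-0.2,0.005,0,0,-86,0],[0.5,-0.209,0.005,0,0,-89.7,0],[0.5,-0.209,0.005,0,0,-89.7,0],[0.5,-0.209,0.005,0,0,-89.7,0],[0.5,-0.209,0.005,0,0,-89.7,0]]}}

```text
t: 2.1
position: [612.5, -262.5, 399.7]
orientation: [[-0.307, 0.952, -0.001], [0.952, 0.307, -0.002], [-0.001, -0.002, -1.0]]
wrist_force: [0.0, -1.1, -0.3]
opening: 94.2
```

Run:
```python
from h import *
p,P=cloud('wrist'); cv2.imwrite('pics/w1.png',p[:,:,::-1])
for n in ['shed_walls','shed_roof','long_plot','signal_box']: 
    for o in find('wrist',n,P): print(n,*o)
plan(614,-260,220,18)
```

```text
shed_walls 0.93 [325, 223] 1948 [611.9, -261.3, 84.6, 48.0, -71.9] [13.4 28.  51.1]
shed_roof 0.59 [174, 262] 4673 [469.8, -359.0, 104.3, 62.9, 64.8] [15.5 21.9 56.8]
long_plot 0.69 [201, 31] 7278 [448.2, -124.5, 110.8, 55.8, 20.5] [12.7 14.2 15.5]
signal_box 0.65 [420, 6] 0 None [10.8 19.  31.5]
t 2.4 shift [ 0.0009  0.0011 -0.0001] turn [-0.01  0.03  0.04] jaw 18.0 open 93.9
```

View pics/w1.png

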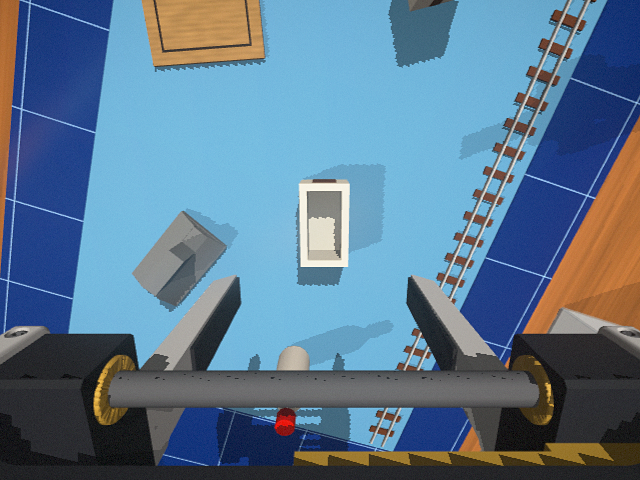

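The white shed at (325,223) is 86 × 48 mm and sits squarely between the fingers. The bottle at (290,380) is well clear.

Call:
{"op": "play_rows", "data": {"targets": [[0,-0.001,0.04,0,0,0,0],[0,-0.001,0.08,0,0,0,0],[0,-0.001,0.12,0,0,0,0],[0,-0.001,0.15,0,0,0,0],[0,-0.001,0.17,0,0,0,0],[0,-0.001,0.184,0,0,0,0],[0,-0.001,0.184,0,0,0,0],[0,-0.001,0.184,0,0,0,0],[0,-0.001,0.184,0,0,0,255],[0,-0.001,0.184,0,0,0,255],[0,-0.001,0.184,0,0,0,255],[0,-0.001,0.184,0,0,0,255],[0,-0.001,0.184,0,0,0,255],[0,-0.001,0.184,0,0,0,255],[0,-0.001,0.184,0,0,0,255],[0,-0.001,0.184,0,0,0,255]], "grip_force": 15}}

```text
t: 3.95
position: [612.8, -260.6, 215.7]
orientation: [[-0.311, 0.95, -0.0], [0.95, 0.311, -0.0], [0.0, -0.0, -1.0]]
wrist_force: [-1.4, -0.2, 1.0]
opening: 48.2
```

Call:
{"op": "play_rows", "data": {"targets": [[0,0,-0.01,0,0,0,255],[0,0,-0.03,0,0,0,255],[0,0,-0.06,0,0,0,255],[0,0,-0.09,0,0,0,255],[0,0,-0.1,0,0,0,255],[0,0,-0.1,0,0,0,255],[0,0,-0.1,0,0,0,255]]}}

```text
t: 4.65
position: [612.3, -260.5, 314.6]
orientation: [[-0.311, 0.95, -0.002], [0.95, 0.311, 0.0], [0.001, -0.002, -1.0]]
wrist_force: [-0.1, -1.0, -2.5]
opening: 47.6
```

Run:
```python
from h import *
plan(450.6,-114.9,136,112.5)
```

```text
t 4.7 shift [ 0.1887 -0.1084 -0.001 ] turn [-1.100e-01  2.000e-02  8.564e+01] jaw -67.5 open 47.6
```

Call:
{"op": "play_rows", "data": {"targets": [[0.015,-0.008,0,0,0,7,255],[0.03,-0.017,0,0,0,14,255],[0.047,-0.027,0,0,0,21,255],[0.063,-0.036,0,0,0,28,255],[0.079,-0.045,0,0,0,35,255],[0.094,-0.054,0,0,0,42,255],[0.11,-0.063,0,0,0,49,255],[0.126,-0.072,0,0,0,56,255],[0.142,-0.081,0,0,0,63,255],[0.157,-0.09,0,0,0,70,255],[0.173,-0.099,0,0,0,77,255],[0.184,-0.106,0,0,0,83,255],[0.1887,-0.1084,0,0,0,85.6,255],[0.1887,-0.1084,0,0,0,85.6,255],[0.1887,-0.1084,0,0,0,85.6,255],[0.1887,-0.1084,0,0,0,85.6,255]]}}

```text
t: 6.25
position: [451.4, -115.3, 315.2]
orientation: [[0.923, 0.384, -0.0], [0.384, -0.923, -0.0], [-0.0, -0.0, -1.0]]
wrist_force: [0.1, -0.0, -1.3]
opening: 47.7
```

Run:
```python
from h import *
p,P=cloud('wrist'); cv2.imwrite('pics/w2.png',p[:,:,::-1])
for o in find('wrist','long_plot',P): print('plot',*o)
for o in find('wrist','shed_walls',P,band=(141,160)): print('walls',*o)
plan(450.6,-114.9,136,112.5)
```

```text
plot 0.93 [322, 199] 2778 [483.2, -100.2, 72.1, 26.8, -67.3] [13.1 14.3 15.4]
t 6.4 shift [-0.0005 -0.0007 -0.0005] turn [0.   0.   0.03] jaw -67.5 open 47.7
```

View pics/w2.png

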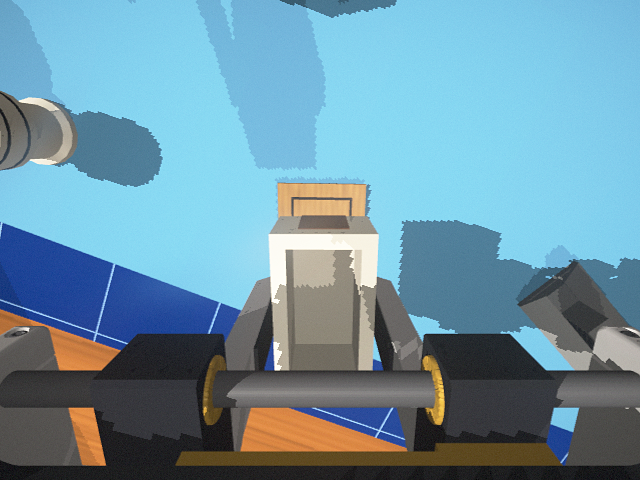

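The plot's far edge shows around (322,183), centred on the held shed and parallel to it. From that edge the centre works out at x≈446–447, where the top camera read about 3–4 mm high, so I correct for it and lower.

Call:
{"op": "play_rows", "data": {"targets": [[-0.004,-0.0015,0.03,0,0,0,255],[-0.004,-0.0015,0.06,0,0,0,255],[-0.004,-0.0015,0.08,0,0,0,255],[-0.004,-0.0015,0.088,0,0,0,255],[-0.004,-0.0015,0.092,0,0,0,255],[-0.004,-0.0015,0.095,0,0,0,255],[-0.004,-0.0015,0.095,0,0,0,255],[-0.004,-0.0015,0.095,0,0,0,255]]}}

```text
t: 7.2
position: [447.2, -115.2, 221.3]
orientation: [[0.924, 0.383, 0.001], [0.383, -0.924, -0.0], [0.001, 0.001, -1.0]]
wrist_force: [0.1, 0.2, -1.7]
opening: 48.0
```

Call:
{"op": "play_rows", "data": {"targets": [[0,0,0.001,0,0,0,255],[0,0,0.002,0,0,0,255],[0,0,0.002,0,0,0,255],[0,0,0.002,0,0,0,200],[0,0,0.002,0,0,0,0],[0,0,0.002,0,0,0,0],[0,0,0.002,0,0,0,0],[0,0,0.002,0,0,0,0],[0,0,0.002,0,0,0,0],[0,0,-0.01,0,0,0,0],[0,0,-0.04,0,0,0,0],[0,0,-0.08,0,0,0,0],[0,0,-0.12,0,0,0,0],[0,0,-0.16,0,0,0,0],[0,0,-0.18,0,0,0,0],[0,0,-0.18,0,0,0,0],[0,0,-0.18,0,0,0,0]]}}

```text
t: 8.9
position: [446.5, -115.0, 401.2]
orientation: [[0.924, 0.383, 0.001], [0.383, -0.924, -0.0], [0.001, 0.0, -1.0]]
wrist_force: [0.6, -0.0, 0.4]
opening: 93.9
```

Run:
```python
from h import *
p,P=cloud('wrist'); cv2.imwrite('pics/w3.png',p[:,:,::-1])
for o in find('wrist','long_plot',P): print('plot',*o)
for o in find('wrist','shed_walls',P,band=(45,62)): print('walls',*o)
for o in find('wrist','shed_roof',P): print('roof',*o)
for o in find('wrist','shed_roof',P,band=(45,62)): print('vent',*o)
plan(469.8,-359,220,154.9)
```

```text
plot 0.96 [297, 201] 2029 [445.2, -115.7, 108.2, 71.9, 21.7] [13.  14.3 15.5]
walls 0.97 [382, 444] 0 None [ 2.6 16.8 37.4]
walls 0.58 [322, 225] 1911 [446.4, -115.7, 84.8, 48.1, 22.5] [17.2 32.  55.1]
roof 0.58 [525, 281] 4766 [468.1, -365.5, 116.6, 63.7, 66.0] [13.7 21.9 56.8]
vent 0.58 [525, 281] 1003 [470.7, -356.4, 52.4, 18.8, 66.0] [13.7 21.9 56.8]
t 9.2 shift [-0.072   0.2342 -0.0005] turn [ -0.12   0.09 -42.36] jaw -25.1 open 93.6
```

View pics/w3.png

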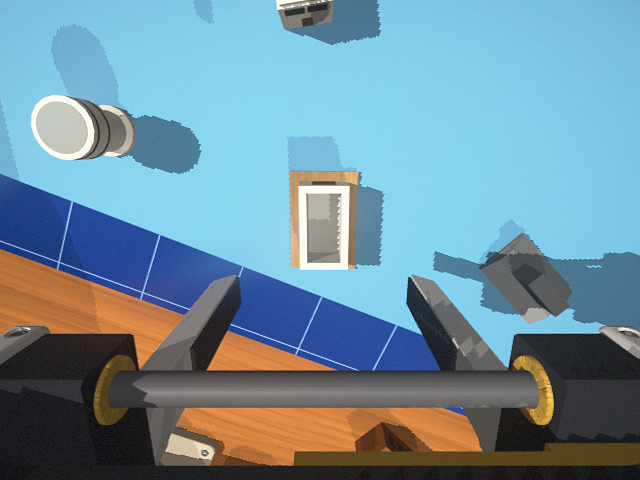

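The shed at (325,225) stands on the brown plot, 1.2 mm and 0.8° off. Next is the roof at (525,281).

Call:
{"op": "play_rows", "data": {"targets": [[-0.012,0.04,0,0,0,-7,0],[-0.024,0.08,0,0,0,-14,0],[-0.036,0.12,0,0,0,-21,0],[-0.048,0.16,0,0,0,-28,0],[-0.06,0.2,0,0,0,-35,0],[-0.067,0.225,0,0,0,-40,0],[-0.07,0.232,0,0,0,-42,0],[-0.07,0.232,0,0,0,-42,0],[-0.07,0.232,0,0,0,-42,0],[-0.07,0.232,0,0,0,-42,0]]}}

```text
t: 10.15
position: [471.4, -355.0, 400.3]
orientation: [[0.429, 0.903, -0.001], [0.903, -0.429, 0.001], [0.001, -0.001, -1.0]]
wrist_force: [-0.5, 0.7, 0.5]
opening: 93.8
```

Run:
```python
from h import *
p,P=cloud('wrist'); cv2.imwrite('pics/w4.png',p[:,:,::-1])
for b in [(13,70),(45,62)]:
    o=find('wrist','shed_roof',P,band=b); print(*o)
    x,y,_,_,a=o[0][3]; plan(x,y,46,a+90)
```

```text
(0.56, [323, 220], 4915, [470.8, -356.6, 96.1, 60.6, 65.9], array([15.8, 22. , 56.7]))
t 10.2 shift [-1.600e-03  1.000e-04  1.747e-01] turn [-0.02 -0.02 -1.29] jaw -24.1 open 94.3
(0.56, [323, 220], 988, [471.0, -356.5, 50.4, 19.0, 66.0], array([15.8, 22. , 56.7]))
t 10.3 shift [-0.0013  0.0002  0.1748] turn [-0.01 -0.01 -1.4 ] jaw -24.0 open 94.2
```

Call:
{"op": "play_rows", "data": {"targets": [[-0.001,0,0.04,0,0,-1.3,0],[-0.001,0,0.08,0,0,-1.3,0],[-0.001,0,0.12,0,0,-1.3,0],[-0.001,0,0.15,0,0,-1.3,0],[-0.001,0,0.165,0,0,-1.3,0],[-0.001,0,0.173,0,0,-1.3,0],[-0.001,0,0.173,0,0,-1.3,0],[-0.001,0,0.173,0,0,-1.3,0],[-0.001,0,0.173,0,0,-1.3,255],[-0.001,0,0.173,0,0,-1.3,255],[-0.001,0,0.173,0,0,-1.3,255],[-0.001,0,0.173,0,0,-1.3,255],[-0.001,0,0.173,0,0,-1.3,255],[-0.001,0,0.173,0,0,-1.3,255],[-0.001,0,0.173,0,0,-1.3,255],[-0.001,0,0.173,0,0,-1.3,255],[-0.001,0,0.173,0,0,-1.3,255],[-0.001,0,0.173,0,0,-1.3,255]], "grip_force": 8}}

```text
t: 12.1
position: [470.7, -357.1, 227.7]
orientation: [[0.409, 0.912, 0.0], [0.912, -0.409, 0.0], [0.0, 0.0, -1.0]]
wrist_force: [0.3, 0.3, 0.2]
opening: 17.8
```

Call:
{"op": "play_rows", "data": {"targets": [[0,0,-0.01,0,0,0,255],[0,0,-0.03,0,0,0,255],[0,0,-0.06,0,0,0,255],[0,0,-0.09,0,0,0,255],[0,0,-0.12,0,0,0,255],[0,0,-0.12,0,0,0,255],[0,0,-0.12,0,0,0,255]]}}

```text
t: 12.8
position: [470.6, -357.1, 348.7]
orientation: [[0.409, 0.912, 0.001], [0.912, -0.409, -0.001], [-0.0, 0.002, -1.0]]
wrist_force: [-0.5, 0.1, 0.5]
opening: 18.0
```

Run:
```python
from h import *
print(bot.read_state()['position'])
plan(446.4,-115.7,167,112.5)
```

```text
[ 470.64614755 -357.1285539   348.66721077]
t 12.8 shift [ 0.2103 -0.121   0.0014] turn [ 1.000e-01 -2.000e-02  4.333e+01] jaw -67.5 open 18.0
```

Call:
{"op": "play_rows", "data": {"targets": [[0.025,-0.015,0,0,0,5,255],[0.055,-0.032,0,0,0,11,255],[0.09,-0.052,0,0,0,18,255],[0.125,-0.072,0,0,0,25,255],[0.16,-0.092,0,0,0,32,255],[0.19,-0.109,0,0,0,38,255],[0.205,-0.118,0,0,0,42,255],[0.2098,-0.121,0,0,0,43.3,255],[0.2098,-0.121,0,0,0,43.3,255],[0.2098,-0.121,0,0,0,43.3,255],[0.2098,-0.121,0,0,0,43.3,255]]}}

```text
t: 13.9
position: [446.2, -117.6, 347.5]
orientation: [[0.924, 0.382, -0.0], [0.382, -0.924, -0.001], [-0.0, 0.0, -1.0]]
wrist_force: [-0.4, -0.3, 0.5]
opening: 17.8
```

Run:
```python
from h import *
p,P=cloud('wrist'); cv2.imwrite('pics/w5.png',p[:,:,::-1])
plan(446.0,-115.9,167,112.5)
for o in find('wrist','shed_roof',P,band=(125,200)): print('roof',*o)
```

```text
t 13.9 shift [ 0.0004 -0.0015  0.0006] turn [ 0.02  0.01 -0.06] jaw -67.5 open 17.7
roof 0.6 [323, 254] 11525 [446.2, -117.4, 96.8, 61.2, 22.6] [135.6 143.4 176.7]
```

View pics/w5.png

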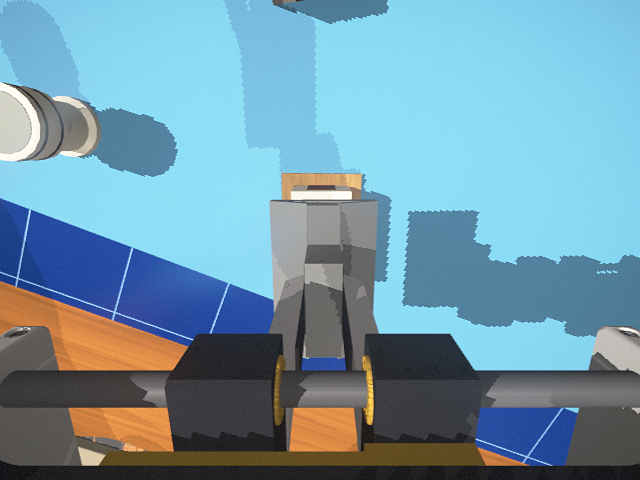

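The held roof at (323,254) lines up with the walls below and is about 1.7 mm off. I lower it with that correction.

Call:
{"op": "play_rows", "data": {"targets": [[0.0005,-0.0015,0.03,0,0,0,255],[0.0005,-0.0015,0.055,0,0,0,255],[0.0005,-0.0015,0.068,0,0,0,255],[0.0005,-0.0015,0.073,0,0,0,255],[0.0005,-0.0015,0.0745,0,0,0,255],[0.0005,-0.0015,0.0755,0,0,0,255],[0.0005,-0.0015,0.076,0,0,0,255],[0.0005,-0.0015,0.076,0,0,0,255],[0.0005,-0.0015,0.076,0,0,0,255]]}}

```text
t: 14.9
position: [446.2, -114.6, 272.1]
orientation: [[0.924, 0.383, 0.001], [0.383, -0.924, -0.0], [0.001, 0.001, -1.0]]
wrist_force: [-0.0, 0.3, -0.1]
opening: 17.8
```

Call:
{"op": "play_rows", "data": {"targets": [[0,0,0.0007,0,0,0,255],[0,0,0.0007,0,0,0,255],[0,0,0.0007,0,0,0,230],[0,0,0.0007,0,0,0,200],[0,0,0.0007,0,0,0,100],[0,0,0.0007,0,0,0,0],[0,0,0.0007,0,0,0,0],[0,0,0.0007,0,0,0,0],[0,0,0.0007,0,0,0,0],[0,0,-0.02,0,0,0,0],[0,0,-0.06,0,0,0,0],[0,0,-0.1,0,0,0,0],[0,0,-0.14,0,0,0,0],[0,0,-0.14,0,0,0,0],[0,0,-0.14,0,0,0,0]]}}

```text
t: 16.4
position: [446.0, -114.5, 412.3]
orientation: [[0.924, 0.383, 0.002], [0.383, -0.924, -0.0], [0.002, 0.001, -1.0]]
wrist_force: [0.1, -0.1, 0.1]
opening: 94.0
```

Run:
```python
from h import *
p,P=cloud('wrist'); cv2.imwrite('pics/w6.png',p[:,:,::-1])
for o in find('wrist','shed_roof',P,band=(57,120)): print('roof',*o)
for o in find('wrist','signal_box',P,band=(45,59)): print('sb',*o)
for o in find('wrist','water_tower',P,band=(70,90)): print('wt',*o)
plan(635,-17,220,30)
```

```text
roof 0.6 [323, 226] 5913 [446.6, -114.6, 96.4, 61.4, 22.7] [ 59.6  65.9 100.6]
sb 0.56 [302, 12] 353 [617.1, -27.6, 47.1, 9.3, -63.6] [16.9 53.  64.8]
wt 0.8 [88, 127] 3276 [448.6, 121.0, 52.3, 51.8, -78.4] [16.1 79.4 81.5]
t 16.6 shift [ 0.2123 -0.0175  0.0099] turn [-1.900e-01  3.000e-02 -9.747e+01] jaw 30.0 open 94.1
```

View pics/w6.png

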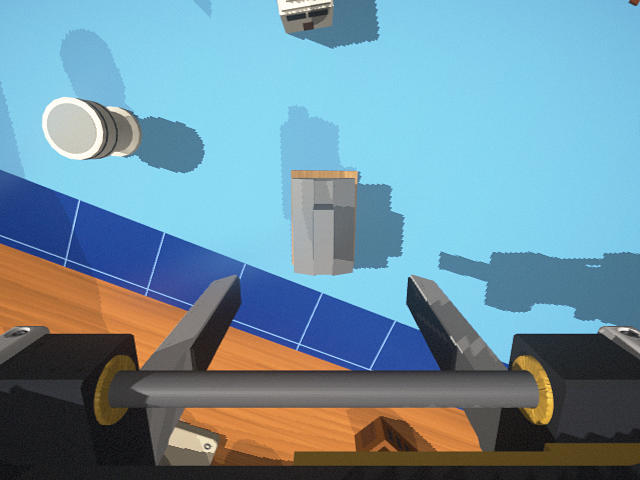

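The roof sits centred on the walls at (323,226), about 1 mm off. Next is the signal box at the top edge (302,12).

Call:
{"op": "play_rows", "data": {"targets": [[0.04,-0.004,0,0,0,0,0],[0.08,-0.007,0,0,0,0,0],[0.12,-0.01,0.002,0,0,0,0],[0.16,-0.013,0.004,0,0,-2,0],[0.19,-0.016,0.007,0,0,-4,0],[0.21,-0.0175,0.01,0,0,-4,0],[0.2123,-0.0175,0.01,0,0,-4,0],[0.2123,-0.0175,0.01,0,0,-4,0],[0.2123,-0.0175,0.01,0,0,-4,0]]}}

```text
t: 17.5
position: [634.4, -18.2, 401.3]
orientation: [[0.895, 0.445, -0.002], [0.445, -0.895, -0.001], [-0.002, -0.0, -1.0]]
wrist_force: [-0.1, 0.0, -0.3]
opening: 93.7
```

Run:
```python
from h import *
p,P=cloud('wrist'); cv2.imwrite('pics/w7.png',p[:,:,::-1])
for b in [(40,62),(56,80)]:
  for o in find('wrist','signal_box',P,band=b,top=1): print('sb',*o)
s=bot.read_state(); print(s['position'],np.degrees(np.arctan2(s['orientation'][1,1],s['orientation'][0,1])))
```

```text
sb 0.82 [320, 225] 482 [635.0, -17.2, 47.2, 47.2, -59.2] [24.6 64.9 75.8]
sb 0.82 [320, 225] 2284 [635.0, -17.3, 47.2, 47.0, 31.1] [24.6 64.9 75.8]
[634.73452718 -17.96618284 402.06824478] -63.54107238840217
```

View pics/w7.png

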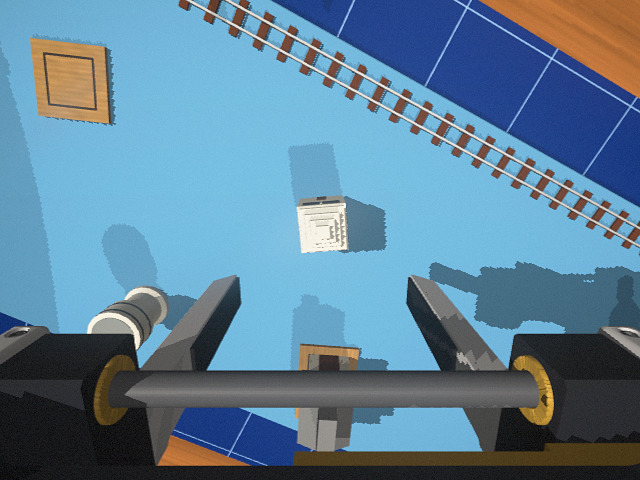

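The box at (322,225) is turned about 4° from the jaws. The square plot shows at (72,80).

Call:
{"op": "play_rows", "data": {"targets": [[0.001,-0.0005,0.03,0,0,-4.2,0],[0.001,-0.0005,0.07,0,0,-4.2,0],[0.001,-0.0005,0.11,0,0,-4.2,0],[0.001,-0.0005,0.145,0,0,-4.2,0],[0.001,-0.0005,0.17,0,0,-4.2,0],[0.001,-0.0005,0.181,0,0,-4.2,0],[0.001,-0.0005,0.181,0,0,-4.2,0],[0.001,-0.0005,0.181,0,0,-4.2,0],[0.001,-0.0005,0.181,0,0,-4.2,255],[0.001,-0.0005,0.181,0,0,-4.2,255],[0.001,-0.0005,0.181,0,0,-4.2,255],[0.001,-0.0005,0.181,0,0,-4.2,255],[0.001,-0.0005,0.181,0,0,-4.2,255],[0.001,-0.0005,0.181,0,0,-4.2,255],[0.001,-0.0005,0.181,0,0,-4.2,255],[0.001,-0.0005,0.181,0,0,-4.2,255]], "grip_force": 15}}

```text
t: 19.25
position: [636.1, -16.2, 220.7]
orientation: [[0.86, 0.511, -0.0], [0.511, -0.86, -0.0], [-0.0, 0.0, -1.0]]
wrist_force: [-0.1, -0.4, 0.9]
opening: 45.8
```

Call:
{"op": "play_rows", "data": {"targets": [[0,0,-0.01,0,0,0,255],[0,0,-0.03,0,0,0,255],[0,0,-0.06,0,0,0,255],[0,0,-0.09,0,0,0,255],[0,0,-0.1,0,0,0,255],[0,0,-0.1,0,0,0,255],[0,0,-0.1,0,0,0,255]]}}

```text
t: 19.95
position: [635.6, -16.1, 319.7]
orientation: [[0.859, 0.511, -0.002], [0.511, -0.859, 0.0], [-0.002, -0.001, -1.0]]
wrist_force: [0.0, 0.7, -2.1]
opening: 45.8
```

Run:
```python
from h import *
p,P=cloud('wrist')
for o in find('wrist','square_plot',P): print('plot',*o)
s=bot.read_state(); print(s['q'])
# target jaw near current
j=np.radians(-70); R=s['orientation']
for t in [(646,266)]:
    plan(*t,140,110); print(np.round(R.T@(np.array([*t,320])-s['position'])/1000,4),np.degrees(np.arctan2(R[1,1],R[0,1])))
```

```text
plot 0.69 [28, 45] 5359 [651.0, 250.8, 68.1, 43.7, 20.0] [12.3 14.  15.3]
[-0.08486143  0.70755398  0.11041096  1.64156712 -0.09995944  0.80121698
 -0.96514031]
t 20.1 shift [ 0.1533 -0.237  -0.0011] turn [-2.5000e-01 -1.2000e-01 -1.6926e+02] jaw 110.0 open 45.8
[ 0.1533 -0.237  -0.0011] -59.2575089046007
```

Call:
{"op": "play_rows", "data": {"targets": [[0.02,-0.03,0,0,0,2,255],[0.042,-0.065,0,0,0,4,255],[0.065,-0.1,0,0,0,6,255],[0.088,-0.136,0,0,0,8,255],[0.11,-0.172,0,0,0,10,255],[0.132,-0.205,0,0,0,10.7,255],[0.147,-0.228,0,0,0,10.7,255],[0.1533,-0.237,0,0,0,10.7,255],[0.1533,-0.237,0,0,0,10.7,255],[0.1533,-0.237,0,0,0,10.7,255],[0.1533,-0.237,0,0,0,10.7,255]]}}

```text
t: 21.15
position: [647.3, 262.9, 320.5]
orientation: [[0.941, 0.339, -0.0], [0.339, -0.941, -0.002], [-0.001, 0.002, -1.0]]
wrist_force: [0.9, -0.2, -1.7]
opening: 45.9
```

Run:
```python
from h import *
p,P=cloud('wrist'); cv2.imwrite('pics/w8.png',p[:,:,::-1])
for o in find('wrist','square_plot',P): print('plot',*o)
for o in find('wrist','signal_box',P,band=(140,159)): print('sb',*o)
s=bot.read_state(); R=s['orientation']; print(s['position'],np.degrees(np.arctan2(R[1,1],R[0,1])))
m=vision.regions_of('wrist','square_plot')[0]['mask']; X=P[m]; X=X[np.isfinite(X).all(1)]; X=X[(X[:,2]>8)&(X[:,2]<20)]
T=(X-s['position'])@R; print('tool-frame plot extents',np.percentile(T,[0.2,99.8],axis=0).round(1))
```

```text
plot 0.73 [320, 220] 4046 [658.2, 270.3, 71.5, 45.5, -69.6] [13.1 14.3 15.4]
sb 0.74 [322, 309] 1457 [648.2, 263.6, 47.0, 42.5, -70.0] [124.3 164.2 175.6]
[647.15458013 264.05063211 320.89204417] -70.1025313384931
tool-frame plot extents [[ -8.4 -37.2 304.6]
 [ 35.1  33.2 310.3]]
```

View pics/w8.png

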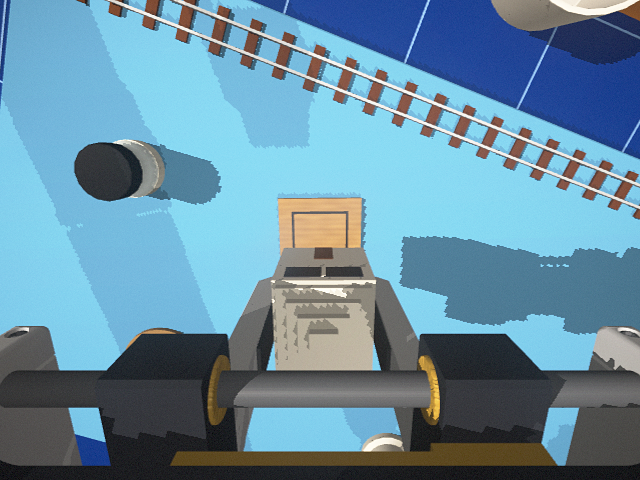

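The held box is square with the plot at (320,222), with offsets of about 1–2 mm. The jar at (110,170) is clear.

Call:
{"op": "play_rows", "data": {"targets": [[0.001,-0.002,0.03,0,0,0,255],[0.001,-0.002,0.06,0,0,0,255],[0.001,-0.002,0.08,0,0,0,255],[0.001,-0.002,0.09,0,0,0,255],[0.001,-0.002,0.094,0,0,0,255],[0.001,-0.002,0.0955,0,0,0,255],[0.001,-0.002,0.0955,0,0,0,255],[0.001,-0.002,0.0955,0,0,0,255]]}}

```text
t: 22.15
position: [647.5, 268.3, 226.4]
orientation: [[0.939, 0.343, 0.002], [0.343, -0.939, 0.001], [0.002, -0.0, -1.0]]
wrist_force: [0.5, -0.1, -2.2]
opening: 45.9
```

Call:
{"op": "play_rows", "data": {"targets": [[0,0,0.001,0,0,0,255],[0,0,0.0018,0,0,0,255],[0,0,0.0018,0,0,0,255],[0,0,0.0018,0,0,0,200],[0,0,0.0018,0,0,0,0],[0,0,0.0018,0,0,0,0],[0,0,0.0018,0,0,0,0],[0,0,0.0018,0,0,0,0],[0,0,0.0018,0,0,0,0],[0,0,-0.01,0,0,0,0],[0,0,-0.04,0,0,0,0],[0,0,-0.08,0,0,0,0],[0,0,-0.12,0,0,0,0],[0,0,-0.16,0,0,0,0],[0,0,-0.18,0,0,0,0],[0,0,-0.18,0,0,0,0],[0,0,-0.18,0,0,0,0]]}}

```text
t: 23.85
position: [646.8, 268.0, 405.6]
orientation: [[0.939, 0.343, 0.0], [0.343, -0.939, 0.0], [0.001, -0.0, -1.0]]
wrist_force: [0.6, -0.3, -0.3]
opening: 93.7
```

Run:
```python
from h import *
p,P=cloud('wrist')
for o in find('wrist','square_plot',P): print('plot',*o)
for o in find('wrist','signal_box',P,band=(45,85)): print('sb',*o)
for o in find('wrist','round_plot',P): print('rp',*o)
for o in find('wrist','paint_jar',P): print('jar',*o)
plan(448.6,121,220,110)
s=bot.read_state(); print(s['position'])
```

```text
plot 0.91 [336, 200] 1606 [647.1, 266.0, 73.5, 70.7, -68.8] [12.1 14.3 15.9]
plot 0.49 [174, 166] 91 [647.7, 427.0, 53.2, 49.7, 5.2] [21.9 59.4 61.1]
sb 0.66 [322, 228] 2349 [646.1, 268.0, 47.5, 45.9, 21.1] [34.1 68.8 79.8]
rp 0.87 [181, 305] 569 [486.6, 391.2, 64.0, 18.7, -20.8] [12.8 14.3 15.4]
jar 0.69 [175, 165] 1586 [652.8, 424.8, 39.5, 39.0, -78.2] [19.9 59.4 61.1]
t 24.1 shift [-0.2365  0.0702  0.0043] turn [0.01 0.15 0.03] jaw -70.0 open 93.7
[646.72824664 268.00536723 403.63016674]
```

The signal box is on its plot, about 2 mm off. Now the tower.

Call:
{"op": "play_rows", "data": {"targets": [[-0.04,0.012,0,0,0,0,0],[-0.08,0.024,0,0,0,0,0],[-0.12,0.036,0,0,0,0,0],[-0.16,0.048,0,0,0,0,0],[-0.2,0.06,0,0,0,0,0],[-0.225,0.067,0,0,0,0,0],[-0.2365,0.07,0,0,0,0,0],[-0.2365,0.07,0,0,0,0,0],[-0.2365,0.07,0,0,0,0,0],[-0.2365,0.07,0,0,0,0,0]]}}

```text
t: 25.1
position: [450.0, 122.3, 405.1]
orientation: [[0.939, 0.344, 0.001], [0.344, -0.939, 0.0], [0.001, 0.0, -1.0]]
wrist_force: [-0.8, 0.5, 0.0]
opening: 93.9
```

Run:
```python
from h import *
p,P=cloud('wrist'); cv2.imwrite('pics/w9.png',p[:,:,::-1])
for b in [(70,95),(76,95)]:
  for o in find('wrist','water_tower',P,band=b,top=1): print('wt',*o)
for o in find('wrist','round_plot',P): print('rp',*o)
x,y=o[3][:2] if 0 else find('wrist','water_tower',P,top=1)[0][3][:2]
plan(x,y,64,110)
```

```text
wt 0.67 [322, 230] 2462 [448.7, 121.7, 51.5, 51.4, 79.7] [17.  80.4 81.8]
wt 0.67 [322, 230] 2397 [448.7, 121.5, 51.4, 51.1, -11.2] [17.  80.4 81.8]
rp 0.63 [109, 112] 4520 [477.8, 365.1, 75.0, 73.5, -42.6] [12.7 14.3 15.7]
t 25.4 shift [-0.0004 -0.0002  0.161 ] turn [0.01 0.   0.06] jaw -70.0 open 93.9
```

View pics/w9.png

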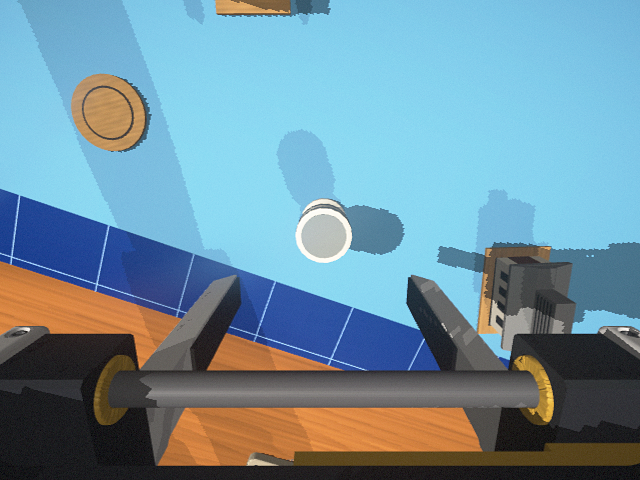

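The tower at (323,230) is centred between the fingers and the round plot is at (109,112). I descend to the tank at z≈65.

Call:
{"op": "play_rows", "data": {"targets": [[0,0,0.04,0,0,0,0],[0,0,0.08,0,0,0,0],[0,0,0.12,0,0,0,0],[0,0,0.145,0,0,0,0],[0,0,0.16,0,0,0,0],[0,0,0.16,0,0,0,0],[0,0,0.16,0,0,0,0],[0,0,0.16,0,0,0,255],[0,0,0.16,0,0,0,255],[0,0,0.16,0,0,0,255],[0,0,0.16,0,0,0,255],[0,0,0.16,0,0,0,255],[0,0,0.16,0,0,0,255],[0,0,0.16,0,0,0,255],[0,0,0.16,0,0,0,255]], "grip_force": 18}}

```text
t: 26.85
position: [448.9, 121.4, 245.3]
orientation: [[0.939, 0.343, 0.0], [0.343, -0.939, 0.0], [0.0, -0.0, -1.0]]
wrist_force: [-0.3, 0.3, 3.6]
opening: 51.3
```

Call:
{"op": "play_rows", "data": {"targets": [[0,0,-0.01,0,0,0,255],[0,0,-0.03,0,0,0,255],[0,0,-0.06,0,0,0,255],[0,0,-0.09,0,0,0,255],[0,0,-0.1,0,0,0,255],[0,0,-0.1,0,0,0,255],[0,0,-0.1,0,0,0,255]]}}

```text
t: 27.55
position: [448.3, 121.3, 344.5]
orientation: [[0.939, 0.343, -0.001], [0.343, -0.939, -0.0], [-0.001, -0.0, -1.0]]
wrist_force: [0.0, 0.0, -1.4]
opening: 51.4
```

Run:
```python
from h import *
s=bot.read_state(); print(s['position'])
print(np.round(s['orientation'].T@(np.array([477.8,365.1,345])-s['position'])/1000,4),s['q'])
```

```text
[448.34541651 121.30727837 344.48974   ]
[ 0.1113 -0.2189 -0.0006] [-0.47314056  0.46953672  0.20816227  2.08678882 -0.16605601  0.60171485
 -1.37039389]
```

Call:
{"op": "play_rows", "data": {"targets": [[0.013,-0.026,0,0,0,0,255],[0.03,-0.06,0,0,0,0,255],[0.05,-0.098,0,0,0,0,255],[0.07,-0.138,0,0,0,0,255],[0.088,-0.174,0,0,0,0,255],[0.102,-0.2,0,0,0,0,255],[0.111,-0.218,0,0,0,0,255],[0.111,-0.219,0,0,0,0,255],[0.111,-0.219,0,0,0,0,255],[0.111,-0.219,0,0,0,0,255]]}}

```text
t: 28.55
position: [478.1, 363.2, 344.3]
orientation: [[0.94, 0.341, -0.002], [0.341, -0.94, -0.002], [-0.002, 0.002, -1.0]]
wrist_force: [-0.5, -0.4, -1.0]
opening: 51.1
```

Run:
```python
from h import *
from scipy.optimize import least_squares
p,P=cloud('wrist')
s=bot.read_state(); print(s['position'])
r=vision.regions_of('wrist','round_plot')[0]; m=r['mask']; X=P[m]; X=X[np.isfinite(X).all(1)]; X=X[(X[:,2]>11)&(X[:,2]<17)]
T=(X-s['position'])@s['orientation']; 
H=cv2.convexHull(np.float32(T[:,:2]))[:,0]; print(r['confidence'],len(T),T.min(0).round(1),T.max(0).round(1))
H=H[H[:,0]>T[:,0].max()-30]
print('plot centre in tool',least_squares(lambda c:np.hypot(*(H-c).T)-37,[0,0],loss='soft_l1').x)
for o in find('wrist','water_tower',P,band=(176,200),top=1): print('wt',*o)
```

```text
[478.25978424 363.21223151 344.61622708]
0.65 3094 [-18.8 -39.4 327.7] [ 38.1  34.2 333.4]
plot centre in tool [ 0.78169549 -2.52474806]
wt 0.8 [322, 303] 8449 [477.6, 362.9, 51.8, 50.7, 22.2] [116.7 179.1 180.5]
```

Call:
{"op": "play_rows", "data": {"targets": [[0.001,-0.0025,0.03,0,0,0,255],[0.001,-0.0025,0.06,0,0,0,255],[0.001,-0.0025,0.08,0,0,0,255],[0.001,-0.0025,0.09,0,0,0,255],[0.001,-0.0025,0.093,0,0,0,255],[0.001,-0.0025,0.0945,0,0,0,255],[0.001,-0.0025,0.0945,0,0,0,255],[0.001,-0.0025,0.0945,0,0,0,255]]}}

```text
t: 29.5
position: [478.5, 368.0, 251.7]
orientation: [[0.939, 0.343, 0.001], [0.343, -0.939, 0.001], [0.002, -0.001, -1.0]]
wrist_force: [0.3, -0.0, -2.0]
opening: 51.5
```

Call:
{"op": "play_rows", "data": {"targets": [[0,0,0.001,0,0,0,255],[0,0,0.002,0,0,0,255],[0,0,0.002,0,0,0,255],[0,0,0.002,0,0,0,255]]}}

```text
t: 29.9
position: [478.3, 368.0, 249.4]
orientation: [[0.939, 0.343, 0.001], [0.343, -0.939, 0.001], [0.001, -0.0, -1.0]]
wrist_force: [-0.8, 0.3, 5.1]
opening: 51.6
```

Contact (5 N). I open, rise, and pull back for a final check.

Call:
{"op": "play_rows", "data": {"targets": [[0,0,0,0,0,0,200],[0,0,0,0,0,0,0],[0,0,0,0,0,0,0],[0,0,0,0,0,0,0],[0,0,0,0,0,0,0],[0,0,0,0,0,0,0],[0,0,-0.02,0,0,0,0],[0,0,-0.05,0,0,0,0],[0,0,-0.09,0,0,0,0],[0,0,-0.13,0,0,0,0],[0,0,-0.16,0,0,0,0],[0,0,-0.16,0,0,0,0],[0,0,-0.16,0,0,0,0]]}}

```text
t: 31.2
position: [478.0, 367.7, 408.9]
orientation: [[0.939, 0.343, 0.0], [0.343, -0.939, 0.001], [0.001, -0.0, -1.0]]
wrist_force: [0.1, -0.2, -0.7]
opening: 93.8
```

Run:
```python
from h import *
p,P=cloud('wrist')
for o in find('wrist','water_tower',P,band=(74,95),top=1): print('wt',*o)
for o in find('wrist','round_plot',P,top=1): print('rp',*o)
p,P=cloud('top')
for n in ['shed_walls','shed_roof','signal_box','long_plot','square_plot','glue_bottle','paint_jar']:
    for o in find('top',n,P,band={'shed_roof':(57,115)}.get(n)): print(n,*o)
p,_=vision.camera('side'); cv2.imwrite('pics/side1.png',p[:,:,::-1])
```

```text
wt 0.77 [322, 226] 2446 [478.5, 368.1, 51.1, 51.1, -8.1] [22.5 84.4 85.8]
rp 0.63 [336, 200] 1070 [488.7, 367.0, 74.3, 52.4, -77.9] [12.8 14.3 15.7]
shed_walls 0.75 [498, 263] 165 [359.8, -643.6, 82.7, 47.2, 89.7] [ 1.5 25.  44.7]
shed_walls 0.6 [390, 327] 186 [180.5, -323.0, 84.6, 49.0, 65.9] [-0.1 11.5 45. ]
shed_roof 0.86 [314, 231] 724 [449.6, -113.9, 97.3, 61.2, 22.4] [ 16.3  66.3 102.8]
signal_box 0.72 [180, 168] 79 [645.5, 265.1, 45.8, 44.2, 17.5] [27.  68.5 80.4]
long_plot 0.69 [312, 251] 178 [447.7, -113.8, 108.4, 69.9, 22.0] [ 9.  15.3 21.5]
square_plot 0.73 [145, 224] 7 None [22.3 83.1 89.4]
square_plot 0.71 [193, 179] 179 [646.6, 264.7, 75.1, 70.8, -66.3] [ 8.5 14.4 21.9]
glue_bottle 0.53 [425, 168] 175 [626.8, -436.5, 36.8, 28.1, 51.5] [ 25.4  81.  121.8]
paint_jar 0.64 [422, 169] 32 [621.9, -430.9, 34.4, 13.1, 48.2] [ 25.   79.6 121.6]
paint_jar 0.49 [127, 168] 162 [654.6, 423.9, 41.4, 37.8, -7.6] [16.4 56.8 65.6]
```

View pics/side1.png

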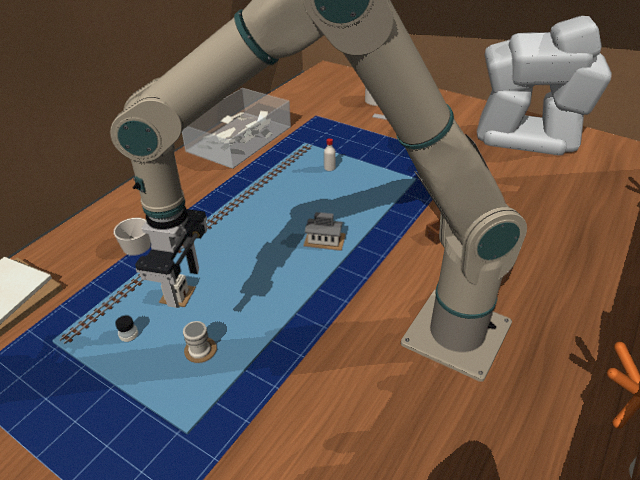

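The side view shows the roofed shed at (325,230), the tower at (197,342) and the signal box at (178,290), all upright on their plots. The bottle and jar are unmoved.

```bash
python3 -c "
from workcell import finish_job; print(finish_job())"
```

```text
the job is handed in; nothing more can be done
None
```

The job is handed in at about 31 s on the robot's clock. All three buildings stand on their matching plots with the roof on the shed; no verdict was reported. The order was shed walls, roof, signal box, water tower, each released before the next.

| Piece | Distance off centre | Angle off square |
|---|---|---|
| Shed walls on long plot | about 1 mm | under 1° |
| Roof on walls | about 1 mm | about 0.2° |
| Signal box on square plot | about 2 mm | about 1° |
| Water tower on round plot | about 3 mm or less | round, not applicable |

- **Bystanders:** the bottle and jar read within 2 mm of where they started, and the pink and brown look-alike sheds were left alone.
- **Top camera offset:** it read positions a few mm high in x compared with the wrist camera, so I went by the wrist camera.
- **Weak checks:**
  - In the last check the round plot was mostly hidden under the tower. Its centre comes from two earlier wrist views that agreed to about 3 mm.
  - The detector also gave a few wrong hits at the end, such as the look-alikes reported as shed walls, and I discarded those.

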